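# Pack the closed pond samples into the carrying tray

## Robot

A 6-joint arm with a two-finger parallel gripper is mounted at the origin on the work surface; the furniture and walls round the work are solid. World frame = base frame: x ahead of the robot, y to its left, z up, the work surface at z = 0. Lengths are in m, angles in rad, forces in N, time in s.
With the tool pointing down it reaches from about 0.3 to 0.875 m from the base axis. Payload 6.4 kg.
Tool frame: the origin (TCP) lies between the finger pads; the fingertips stand 19 mm ahead of it and the grasp point (between the pads) is the TCP (ctrl.tips_ahead is the z of the fingertips in the tool frame, in m); z points along the fingers, y is the line along which they close (so a half turn about z gives the same grasp; the last joint's range is limited). The gripper opens to 85 mm and grips with 20 to 120 N. Pads are 22 mm wide; open, the fingers measure 114 mm over their backs; the gripper's body (76 mm by 85 mm) begins 54 mm behind the grasp point. The pads swing forward as they close: fully open they stand 13 mm farther back than shut.
Start: joints at [1.123, 0.181, 1.607, -0, 1.354, -0.206], TCP at [0.138, 0.558, 0.25] pointing down, gripper open.
Joint ranges: [-2.99, 2.99], [-0.89, 2.07], [0.3, 2.58], [-1.14, 4.28], [0, 2.63], [-3.12, 3.12]. Speed limits (rad/s): [2.57, 2.57, 3.01, 3.14, 3.14, 3.14].

## Interface

Orientations are given as a unit quaternion [w, x, y, z].
In Python, from bench import readout, vision, ctrl gives the robot as it stands.
- The arm moves only by the tool play_rows, never from a script. Its arguments are lists of equal length, an entry for each row: "xyz": the shift along the tool's x, y, z in mm, a list of three; "rot": the turn, a rotation vector about the tool's x, y, z in rad, a list of three; "grip": the opening, from 0 (shut) to 1 (fully open). In form: {"xyz": [[x, y, z], ...], "rot": [[rx, ry, rz], ...], "grip": [grip, ...]}. A call has exactly 10 rows; each row is the pose to reach, as a shift and turn from the pose commanded when the call began, along the tool's axes at that moment; what a row does not reach only later rows make up. A row lasts 1/8 s, in which the tool goes at most 62.5 mm and 10.7 degrees, less where a joint would pass 70% of its speed; a pose out of reach is approached as far as the arm can. A call with a gripper value outside its range is refused whole. The fingers move at their own pace and stop on an object; the grip force is fixed at half the most. Time passes only in rows, so rows that repeat a pose let the fingers close, or fill a call up. It gives the time, the measured TCP pose, the force, the opening and the grip force at its end, in the units of the state.
- readout.get_obs(): the state, without advancing time (a new reading comes with each control period).
- vision.camera(name): name is "side" or "top"; returns a dict with "color" (400x640x3 uint8, red, green, blue), "depth" (400x640 float32, m along the optical axis (not along the pixel's ray), 0 where there is no reading), "camera_matrix" (3x3 intrinsics, pixels), "extrinsics" (4x4, takes a point from camera to world coordinates). Camera axes: x right, y down, z forward; pixel columns grow to the right and rows downward; lengths in m; the calibration is good to about 2 mm. A picture is of the moment at which its call begins.
- ctrl.hand_in(): hands the job in; it is judged then, once.
The state is a dict: "time_s": time; "q": joint angles; "dq": joint speeds; "joint_efforts": joint torques, N m; "eef_pos": TCP position; "eef_rot": TCP orientation; "wrist_force": force on the tool from outside, world axes, zero at the start; "torque": the same for the moment, N m; "opening": opening from 0.0 (shut) to 1.0 (fully open); "grasp_force": force on a finger pad.
Only numpy, scipy, OpenCV 4.12 (cv2) and the standard library are available. Lean on these libraries where they do the work, as an engineer would, in place of code of your own. Each camera call takes 0.05 s, during which the arm holds its last target. There are 200 camera calls.

## Task

Pack the four closed pond-water samples that stand and lie about in front of you into the white carrying tray for the fridge: the squat jar, the tall round bottle and the square bottle upright and the capped tube lying, each all the way down in the foam recess cut to its shape and size. Set them down rather than dropping them, and leave the open beaker and the marker pen where they are.

Things in the scene. Friction and masses are not known exactly. Their poses are not given: they have to be found in the camera images.
- jar_mid (a point): squat round sample jar with a black screw lid, upright, 62 mm in diameter, 66 mm high, 0.14 kg (varies); lid (60 mm in diameter) fixed. Grasp round it from above. This point: its centre, 33 mm above its underside; z up.
- round_bottle_mid (a point): tall round glass bottle with a blue screw cap, upright, 54 mm in diameter, 99 mm high, cap 52 mm in diameter from 69 mm up, 0.19 kg (varies); cap fixed. This point: its axis, 49 mm above its underside; z up.
- square_bottle_mid (a point): square clear bottle with a red screw cap, upright, 42 x 42 mm with flat sides up to about 50 mm above its underside, narrowing above, cap 31 mm in diameter from 70 to 89 mm; cap fixed, 0.05 kg. This point: its axis, 44 mm above its underside; x and y square to its flat sides, z up.
- tube_mid (a point): capped plastic sample tube with a pointed end, lying; 112 mm long along y, body 17 mm in diameter, orange cap 21 mm wide over the last 13 mm at -y; 0.018 kg. Grasp across the body (along x). This point: half-way along it, 10.5 mm above the surface it lies on; z up.
- foam_wide_round_floor (a point): fixed grey block of firm foam, 136 x 136 x 32 mm, one of four lying side by side (2 by 2) in the white carrying tray, top face 36 mm above the table; it has the widest round recess, 70 mm in diameter (bevelled to 80 mm at the mouth) and 24 mm deep, meant for the squat jar. This point: centre of the recess's floor; z up, x and y along the block's sides.
- foam_narrow_round_floor (a point): fixed grey block of firm foam, 136 x 136 x 32 mm, one of four lying side by side (2 by 2) in the white carrying tray, top face 36 mm above the table; it has the narrower round recess, 61 mm in diameter (bevelled to 71 mm at the mouth) and 24 mm deep, meant for the tall round bottle. This point: centre of the recess's floor; z up, x and y along the block's sides.
- foam_square_floor (a point): fixed grey block of firm foam, 136 x 136 x 32 mm, one of four lying side by side (2 by 2) in the white carrying tray, top face 36 mm above the table; it has a square recess, 50 x 50 mm (bevelled to 60 mm at the mouth) and 24 mm deep, its sides parallel to the block's, meant for the square bottle. This point: centre of the recess's floor; z up, x and y along the block's sides.
- foam_trough_floor (a point): fixed grey block of firm foam, 136 x 136 x 32 mm, one of four lying side by side (2 by 2) in the white carrying tray, top face 36 mm above the table; it has a long shallow trough, 122 mm along y by 30 mm along x (bevelled to 130 x 38 mm at the mouth) and 10 mm deep, meant for the capped tube, pointing either way. This point: centre of the recess's floor; z up, x and y along the block's sides.
- beaker_mid (a point): open glass beaker with a spout and some pond water, upright, 59 x 53 mm, 70 mm high; loose, to be left alone. This point: its centre, 35 mm above its underside.
- marker_mid (a point): marker pen, lying, white with a black cap and end, 135 mm long along y, 17 mm thick, longer than the tube and not a sample; loose, to be left alone. This point: its centre, 8 mm above the table.

How it is judged:
At the end, for the whole second after the job is handed in: Jar, round bottle and square bottle stand upright on the floors of their own recesses and the tube lies along the trough (0.12 rad; heights within 5 mm, centres within 10 mm, tube 12 mm), released and at rest; beaker and marker within 30 mm of their start (horizontal distance between jar_mid and foam_wide_round_floor below 0.01 m and z of jar_mid in the frame of foam_wide_round_floor between 0.028 and 0.038 m and linear speed of each of jar, round_bottle, square_bottle, tube below 0.02 m/s and angle between each of jar_mid, round_bottle_mid, square_bottle_mid's own z axis and vertical below 0.12 rad and horizontal distance between round_bottle_mid and foam_narrow_round_floor below 0.01 m and z of round_bottle_mid in the frame of foam_narrow_round_floor between 0.044 and 0.054 m and horizontal distance between square_bottle_mid and foam_square_floor below 0.01 m and z of square_bottle_mid in the frame of foam_square_floor between 0.039 and 0.049 m and horizontal distance between tube_mid and foam_trough_floor below 0.012 m and z of tube_mid in the frame of foam_trough_floor between 0.0055 and 0.0155 m and angle between the y axis of tube_mid and the y axis of foam_trough_floor, either way round below 0.12 rad and distance of each of beaker_mid, marker_mid from where it was at the start of the episode below 0.03 m); the robot touches nothing.
It fails at once if a sample is dropped or thrown (faster than 0.8 m/s with no finger on it) ((linear speed of jar above 0.8 m/s and contact force between the fingers and jar below 0.05 N) or (linear speed of round_bottle above 0.8 m/s and contact force between the fingers and round_bottle below 0.05 N) or (linear speed of square_bottle above 0.8 m/s and contact force between the fingers and square_bottle below 0.05 N) or (linear speed of tube above 0.8 m/s and contact force between the fingers and tube below 0.05 N)).
It fails at once if the open beaker or the marker is pushed more than 30 mm, or the beaker tipped (distance of any of beaker_mid, marker_mid from where it was at the start of the episode above 0.03 m or angle between beaker_mid's own z axis and vertical above 0.5 rad).
It also fails if it takes over 118 s, if anything falls off the work surface, if the arm or the gripper's body presses on something with over 40 N, if the wrist force passes 120 N, or if a joint passes its speed limit or range.

## Working session

There is one attempt and no reset: what is moved stays moved. The work goes in short steps, Python scripts to look and compute and a tool call to move; the robot and the scene stay as the last step left them, time stands still between calls to the robot, and variables do not carry over. Pictures are saved under pics/ and viewed, at most 14 in all, crops included, and the job is handed in when it is done.

Besides the shell and the picture viewer there is one more tool, called after ">>>" as name(argument=value, ...) on one line, values as JSON. play_rows: Moves the arm, as the interface text tells. Its arguments: {"type":"object","properties":{"xyz":{"type":"array","items":{"type":"array","items":{"type":"number"}}},"rot":{"type":"array","items":{"type":"array","items":{"type":"number"}}},"grip":{"type":"array","items":{"type":"number"}}},"required":["xyz","rot","grip"]}

```bash
mkdir -p pics; ls; python3 - <<'E'
from bench import readout, vision, ctrl
import numpy as np,cv2
o=readout.get_obs(); print(o); print(ctrl.tips_ahead)
for n in("top","side"):
    c=vision.camera(n); np.savez(f"{n}0.npz",**c); cv2.imwrite(f"pics/{n}0.png",c["color"][...,::-1]); print(n,c["camera_matrix"],c["extrinsics"])
E
```

```text
pics
{'time_s': 0.0, 'q': array([ 1.12273806e+00,  1.81548965e-01,  1.60802679e+00, -1.85972360e-05,
        1.35377786e+00, -2.06266078e-01]), 'dq': array([-0.00152731, -0.00080583,  0.00079486, -0.00072309, -0.00078045,
       -0.00046133]), 'joint_efforts': array([ 4.35109423e-04, -4.44862425e+01, -3.51343846e+01, -3.02012086e-04,
        9.11178708e-03,  1.30188434e-05]), 'eef_pos': array([0.13741724, 0.55779837, 0.24937058]), 'eef_rot': array([-2.74350568e-04,  1.20599768e-01,  9.92700821e-01, -8.36693205e-04]), 'wrist_force': array([ 0.51429839, -0.02553954,  0.04496168]), 'torque': array([ 0.02377732, -0.01738577,  0.02533074]), 'grasp_force': 0.0, 'opening': 0.9971379619980593}
0.019
top [[398.57367371   0.         316.48386143]
 [  0.         398.57367371 198.91540242]
 [  0.           0.           1.        ]] [[-0.00654797 -0.98801767  0.15420183  0.31072994]
 [-0.9997254   0.0029983  -0.02324096 -0.02269506]
 [ 0.02250014 -0.15431167 -0.98776599  1.30055102]
 [ 0.          0.          0.          1.        ]]
side [[399.08479014   0.         318.50684395]
 [  0.         399.08479014 197.18219645]
 [  0.           0.           1.        ]] [[ 0.88736905 -0.22875556  0.4003087   0.07838198]
 [-0.46039718 -0.39310392  0.79592949 -0.91704593]
 [-0.02471037 -0.89058419 -0.45414667  0.58671147]
 [ 0.          0.          0.          1.        ]]
```

View pics/top0.png

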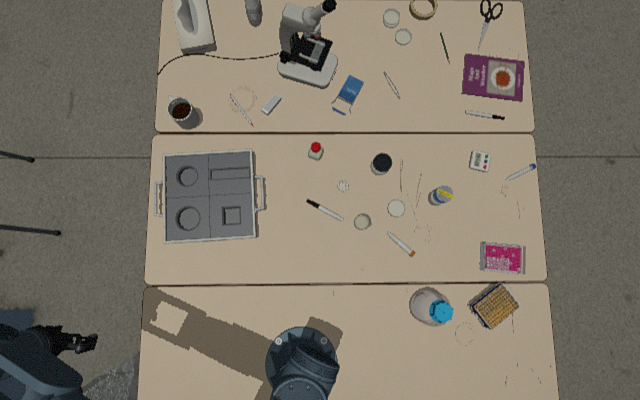

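View pics/side0.png

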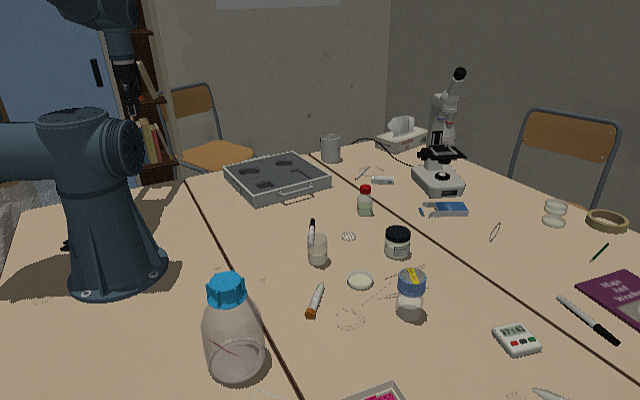

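The top view shows the tray at px (160–258, 150–242): wide recess (187,217), narrow (187,176), square (231,215), trough (232,174). It also shows the square bottle (316,150), jar (382,162), round bottle (441,195), tube (400,244), beaker (362,221) and marker (325,209).

```bash
cat > h.py <<'E'
import numpy as np,cv2
def cloud(c):
    d=c["depth"]; v,u=np.mgrid[:d.shape[0],:d.shape[1]]; K=c["camera_matrix"]
    p=np.stack([(u-K[0,2])*d/K[0,0],(v-K[1,2])*d/K[1,1],d],-1)
    E=c["extrinsics"]; P=p@E[:3,:3].T+E[:3,3]; P[d==0]=np.nan; return P
def cast(c,uv,z):
    K=c["camera_matrix"];E=c["extrinsics"]
    uv=np.atleast_2d(uv).astype(float)
    r=np.c_[(uv-K[:2,2])/[K[0,0],K[1,1]],np.ones(len(uv))]@E[:3,:3].T
    return E[:3,3]+r*((z-E[2,3])/r[:,2:])
def proj(c,P):
    E=c["extrinsics"];K=c["camera_matrix"]; p=(np.atleast_2d(P)-E[:3,3])@E[:3,:3]@K.T; return p[:,:2]/p[:,2:]
E
python3 - <<'E'
from h import *
T=np.load("top0.npz");S=np.load("side0.npz")
P=cloud(T)
print("table z",np.nanmedian(P[240:270,300:380,2]))
reg={"sq":(300,135,335,165),"jar":(362,145,400,182),"rb":(422,178,462,215),"beak":(348,208,378,236),"tube":(380,228,420,262),"mark":(300,192,348,226),"dish":(385,198,408,220)}
for n,(a,b,c,d) in reg.items():
    q=P[b:d,a:c].reshape(-1,3); q=q[q[:,2]>0.008]; zt=np.nanpercentile(q[:,2],95); t=q[q[:,2]>zt-.008]
    r,_=[None,None]; m=cv2.minAreaRect((t[:,:2]*1000).astype(np.float32))
    print(n,len(q),"ztop%.3f"%zt,"centre",t.mean(0).round(4),"rect",np.round(m[0],1),np.round(m[1],1),round(m[2],1))
h=P[145:248,155:262,2]
print("tray foam z",np.nanmedian(h))
a=cv2.resize(T["color"][140:250,150:270],None,fx=6,fy=5,interpolation=cv2.INTER_CUBIC)[...,::-1]
cv2.imwrite("pics/tray.png",a)
# recess components: z<0.03 inside tray
m=((h<0.031)).astype(np.uint8); n,l,s,ce=cv2.connectedComponentsWithStats(m)
for i in range(1,n):
    if s[i,4]>60:
        q=P[145:248,155:262][l==i]; print(s[i],ce[i]+[155,145],np.nanmean(q,0).round(4),np.nanmin(q,0).round(3),np.nanmax(q,0).round(3))
b=cv2.resize(T["color"][140:265,295:465],None,fx=4.6,fy=4.6,interpolation=cv2.INTER_CUBIC)[...,::-1]
cv2.imwrite("pics/obj.png",b)
E
```

```text
table z 0.0024680589589475277
sq 230 ztop0.092 centre [ 0.6687 -0.049   0.0894] rect [667.7 -49.3] [29.3 29.4] 45.1
jar 385 ztop0.071 centre [ 0.6237 -0.262   0.0678] rect [ 623.2 -261.9] [58.1 56.9] 89.2
rb 409 ztop0.103 centre [ 0.5156 -0.4446  0.1002] rect [ 516.6 -444.6] [50.6 50.7] 26.1
beak 266 ztop0.072 centre [ 0.436  -0.2017  0.07  ] rect [ 435.9 -196.4] [50.5 52.1] 33.1
tube 201 ztop0.023 centre [ 0.361  -0.3288  0.0197] rect [ 365.2 -324.7] [102.1  17. ] 48.4
mark 212 ztop0.021 centre [ 0.4779 -0.0782  0.0164] rect [478.3 -78.7] [130.9  15.2] 61.5
dish 269 ztop0.020 centre [ 0.4826 -0.3138  0.0167] rect [ 482.6 -313.1] [57.3 57.7] 43.2
tray foam z 0.03538732736945449
[   0    0  107   37 1104] [203.79438406 154.41032609] [0.6648 0.3213 0.0025] [ 0.574  0.13  -0.006] [0.699 0.486 0.026]
[ 23  22  19  19 281] [187.19217082 175.52669039] [0.5902 0.3696 0.0148] [0.556 0.341 0.006] [0.619 0.396 0.031]
[ 55  22  39  14 334] [229.41916168 172.92814371] [0.5959 0.2299 0.027 ] [0.572 0.17  0.02 ] [0.615 0.291 0.031]
[ 99  33   8  30 202] [257.16831683 192.14356436] [0.5365 0.1419 0.0036] [ 0.487  0.129 -0.006] [0.585 0.154 0.028]
[  2  37   6  32 178] [159.53932584 197.9494382 ] [0.5182 0.4599 0.0026] [ 0.465  0.444 -0.006] [0.568 0.472 0.031]
[ 68  61  17  18 250] [231.308 214.856] [0.4602 0.2225 0.0151] [0.432 0.197 0.006] [0.487 0.247 0.031]
[ 22  62  23  23 380] [188.07368421 217.87631579] [0.451  0.361  0.0143] [0.414 0.322 0.005] [0.485 0.392 0.031]
[   0   64  107   39 1206] [211.80597015 237.83167496] [0.3873 0.2853 0.0029] [ 0.357  0.127 -0.006] [0.481 0.473 0.031]
```

View pics/obj.png

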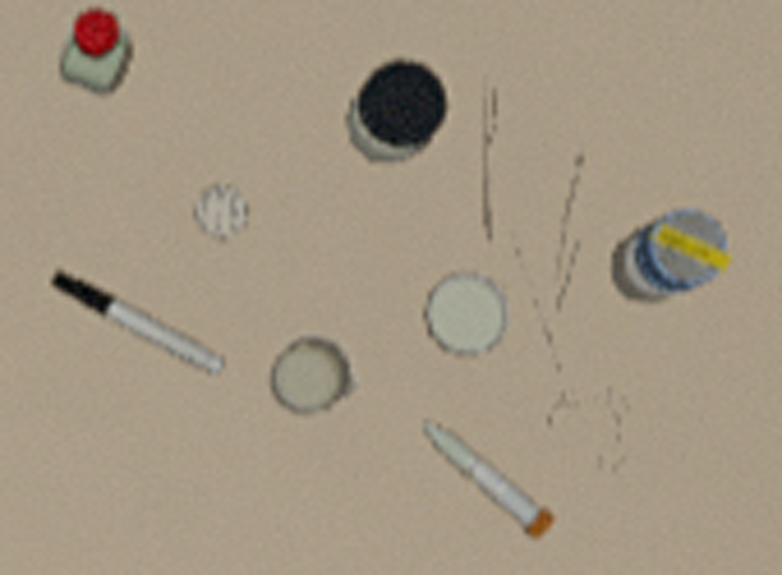

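View pics/tray.png

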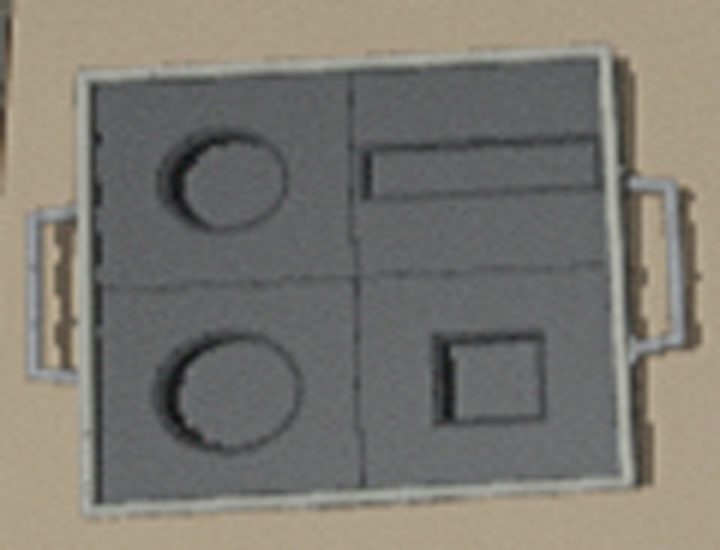

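Crops: the recess layout is confirmed. In the tray crop the trough runs along image x with mouth x 362–600, the square is at (490,380), and the rounds are at (222,180) and (227,392). In the objects crop the square bottle is turned about 15–20°, and the tube cap points to lower right (-y).

```bash
python3 - <<'E'
from h import *
T=np.load("top0.npz");S=np.load("side0.npz")
P=cloud(T)
for a,b,c,d in((270,160,300,260),(460,210,480,270),(400,255,440,275),(340,140,360,200)):
    print("table",np.nanmedian(P[b:d,a:c].reshape(-1,3),0).round(4))
# foam local plane fit
F=P[157:234,168:252]; q=F.reshape(-1,3); k=abs(q[:,2]-.0355)<.006
A=np.c_[q[k,:2],np.ones(k.sum())]
for _ in range(3):
    w=np.linalg.lstsq(A,q[k][:,2],rcond=None)[0]; r=q[k][:,2]-A@w; kk=abs(r)<.003; A2=A[kk]; w=np.linalg.lstsq(A2,q[k][kk][:,2],rcond=None)[0]
print("plane",w.round(4),"res",r[kk].std())
dz=P[...,2]-(P[...,:2]@w[:2]+w[2])
for n,(a,b,c,d) in {"narrow":(172,160,204,192),"trough":(206,160,252,186),"square":(218,200,246,230),"wide":(170,200,207,236)}.items():
    m=np.zeros(dz.shape,np.uint8); m[b:d,a:c]=(dz[b:d,a:c]<-.003)
    n_,l,s,_=cv2.connectedComponentsWithStats(m); i=1+np.argmax(s[1:,4]); m=(l==i).astype(np.uint8)
    v,u=np.nonzero(m)
    # area moments on mouth plane
    X=cast(T,np.c_[u,v],.036)[:,:2]*1000
    ct=max(cv2.findContours(m,cv2.RETR_EXTERNAL,cv2.CHAIN_APPROX_NONE)[0],key=len)[:,0]
    C=cast(T,ct,.036)[:,:2]*1000
    r=cv2.minAreaRect(C.astype(np.float32)); pa=X.ptp(0) if hasattr(X,'ptp') else np.ptp(X,0)
    print(n,"mean",X.mean(0).round(1),"bboxmid",((X.max(0)+X.min(0))/2).round(1),"extent",pa.round(1),"rect",np.round(r[0],1),np.round(r[1],1),round(r[2],1))
# white walls: angle from foam outline
m=(abs(dz)<.006).astype(np.uint8); m[:, :150]=0; m[:,275:]=0
g=cv2.cvtColor(T["color"],cv2.COLOR_RGB2GRAY); foam=((g<125)&(abs(dz)<.03)).astype(np.uint8); foam[:150]=0; foam[245:]=0; foam[:,:158]=0; foam[:,262:]=0
ct=max(cv2.findContours(cv2.morphologyEx(foam,cv2.MORPH_OPEN,np.ones((3,3))),cv2.RETR_EXTERNAL,cv2.CHAIN_APPROX_NONE)[0],key=len)[:,0]
r=cv2.minAreaRect((cast(T,ct,.036)[:,:2]*1000).astype(np.float32)); print("foam",r)
# coloured tops in both views
R={"sq":("red",.089),"jar":("blk",.066),"rb":("bl",.099)}
box={"top":{"sq":(305,138,330,160),"jar":(365,148,400,180),"rb":(425,180,460,212)},"side":{"sq":(352,180,378,220),"jar":(380,222,416,262),"rb":(392,260,432,325)}}
for cn,c in(("top",T),("side",S)):
    hsv=cv2.cvtColor(c["color"],cv2.COLOR_RGB2HSV).astype(int); Pc=cloud(c)
    for n,(a,b,cc,d) in box[cn].items():
        H,s,v=[hsv[b:d,a:cc,i] for i in range(3)]
        m={"sq":((H<8)|(H>170))&(s>140),"jar":v<60,"rb":(H>95)&(H<130)&(s>60)}[n]
        vv,uu=np.nonzero(m); q=Pc[b:d,a:cc][m]; q=q[~np.isnan(q[:,2])]
        zt=np.percentile(q[:,2],95)
        print(cn,n,m.sum(),"mean",q.mean(0).round(4),"ztop",zt.round(4),"med top",np.median(q[q[:,2]>zt-.006],0).round(4), "px",uu.mean()+a,vv.mean()+b,uu.min()+a,uu.max()+a,vv.min()+b,vv.max()+b)
E
```

```text
table [0.4777 0.0511 0.0025]
table [ 0.3759 -0.5534  0.0027]
table [ 0.2989 -0.3854  0.0026]
table [ 0.612  -0.1642  0.0025]
plane [-0.0011 -0.0008  0.0376] res 0.0015798392738560082
narrow mean [585.9 363.2] bboxmid [585.8 360.7] extent [62.5 70.5] rect [585.5 361.3] [65.6 64.8] 28.0
trough mean [594.6 228.7] bboxmid [592.1 229.5] extent [ 42.8 128.6] rect [594.7 229.3] [ 39. 128.] 5.6
square mean [458.1 219.2] bboxmid [457.4 220.8] extent [57.6 66.5] rect [457.4 220.8] [66.5 57.5] 89.8
wide mean [449.4 355.7] bboxmid [445.3 359.3] extent [89.  78.5] rect [451.2 355.3] [74.9 73.3] 52.7
foam ((523.1050415039062, 294.4328308105469), (273.87860107421875, 274.4664611816406), 3.411649703979492)
top sq 76 mean [ 0.6667 -0.0491  0.0886] ztop 0.0935 med top [ 0.6678 -0.0477  0.0903] px 315.5263157894737 146.51315789473685 311 320 142 151
top jar 261 mean [ 0.6209 -0.2617  0.0669] ztop 0.0719 med top [ 0.6212 -0.2612  0.0683] px 382.04214559386975 162.29885057471265 373 391 154 171
top rb 53 mean [ 0.5026 -0.4275  0.0862] ztop 0.1001 med top [ 0.4999 -0.425   0.0984] px 437.54716981132077 197.83018867924528 433 445 190 202
side sq 96 mean [ 0.6651 -0.0511  0.081 ] ztop 0.0888 med top [ 0.6646 -0.0527  0.0877] px 365.03125 188.85416666666666 360 370 184 193
side jar 380 mean [ 0.6225 -0.2646  0.059 ] ztop 0.0666 med top [ 0.6184 -0.2666  0.065 ] px 398.32105263157894 233.67631578947368 385 415 222 253
side rb 384 mean [ 0.5001 -0.4587  0.0829] ztop 0.0968 med top [ 0.4958 -0.4598  0.0953] px 410.4765625 287.2317708333333 398 425 268 296
```

```bash
python3 - <<'E'
from h import *
from bench import vision
L=[vision.camera("top") for _ in range(10)]
T=dict(L[0]); T["color"]=np.mean([l["color"] for l in L],0); D=np.array([l["depth"] for l in L]); D[D==0]=np.nan; T["depth"]=np.nan_to_num(np.nanmedian(D,0)).astype(float)
print("depth noise",np.nanmedian(np.nanstd(D,0)),"col noise",np.std([l["color"] for l in L],0).mean())
np.savez("topavg.npz",**T); P=cloud(T)
foam=P[157:234,168:252,2]; z0=np.nanmedian(foam); dz=P[...,2]-z0; print("foam z",z0)
for n,(a,b,c,d),w in (("narrow",(172,160,204,192),-.0025),("trough",(206,160,252,186),-.0025),("square",(218,202,244,230),-.0025),("wide",(172,202,207,234),-.0025)):
  for th in(-.0025,-.006):
    m=(dz[b:d,a:c]<th).astype(np.uint8); n_,l,s,_=cv2.connectedComponentsWithStats(m); i=1+np.argmax(s[1:,4])
    v,u=np.nonzero(l==i); X=cast(T,np.c_[u+a,v+b],.036+th)[:,:2]*1000
    r=cv2.minAreaRect(X.astype(np.float32))
    print(n,th,"mean",X.mean(0).round(1),"ext",(np.ptp(X,0)).round(1),"mid",((X.max(0)+X.min(0))/2).round(1),"rect",np.round(r[0],1),np.round(r[1],1),round(r[2],1))
g=T["color"].mean(-1)[145:248,155:262]; g=np.clip((g-40)*2,0,255).astype(np.uint8)
cv2.imwrite("pics/tray2.png",cv2.resize(g,None,fx=7,fy=5.8,interpolation=cv2.INTER_CUBIC))
# edges on the outline of foam+wall: wall top rect
g=T["color"].mean(-1)
white=(g>165).astype(np.uint8)
# tops and tube/marker again
for n,(a,b,c,d) in {"sq":(300,135,335,165),"jar":(362,145,400,182),"rb":(422,178,462,215),"beak":(348,208,378,236)}.items():
    q=P[b:d,a:c].reshape(-1,3); zt=np.nanpercentile(q[:,2],97); t=q[q[:,2]>zt-.006]; print(n,zt.round(4),t.mean(0).round(4),np.round(cv2.minEnclosingCircle((t[:,:2]*1000).astype(np.float32))[0],1))
q=P[228:262,380:420].reshape(-1,3); q=q[q[:,2]>.009]; r=cv2.minAreaRect((q[:,:2]*1000).astype(np.float32)); c=q[:,:2].mean(0); w,V=np.linalg.eigh(np.cov((q[:,:2]-c).T)); d=V[:,1]; s=(q[:,:2]-c)@d
print("tube",r,"axis",d,"mid",c+d*(s.max()+s.min())/2,"len",np.ptp(s),"perp mid",)
# square bottle body angle: points z .03-.06
q=P[135:168,298:335].reshape(-1,3)
hsv=cv2.cvtColor(T["color"].astype(np.uint8),cv2.COLOR_RGB2HSV)
E
```

```text
depth noise 0.0028711455 col noise 2.0718419588576817
foam z 0.03682305032062638
narrow -0.0025 mean [586.4 364.3] ext [62.6 64.3] mid [586.3 364.6] rect [587.1 363.9] [63.4 63.1] 46.9
narrow -0.006 mean [587.  364.8] ext [56.2 58.5] mid [587.1 365.6] rect [587.1 365.6] [58.5 56.2] 89.9
trough -0.0025 mean [595.  228.2] ext [ 39.5 126. ] mid [594.3 228.4] rect [594.8 228.3] [ 34.2 125.4] 3.1
trough -0.006 mean [595.6 228.2] ext [ 33.1 120. ] mid [595.1 229.1] rect [595.5 228.8] [ 29.4 120.2] 3.9
square -0.0025 mean [458.8 219.7] ext [54.5 57.7] mid [459.2 220.3] rect [459.4 219.4] [56.5 55.3] 5.5
square -0.006 mean [457.9 219.3] ext [51.3 48.8] mid [458.  219.1] rect [458.1 219. ] [50.6 47.7] 1.7
wide -0.0025 mean [450.1 356.8] ext [73.3 75.7] mid [450.3 358.4] rect [450.9 356.9] [73.8 71.4] 53.4
wide -0.006 mean [449.9 356.6] ext [67.2 69.9] mid [450.6 356.6] rect [450.6 356.5] [66.8 68. ] 45.9
sq 0.0901 [ 0.669  -0.0489  0.0898] [669.3 -49.1]
jar 0.0687 [ 0.624  -0.2625  0.0676] [ 624.5 -262.9]
rb 0.1009 [ 0.5155 -0.4443  0.0999] [ 515.5 -445.4]
beak 0.0707 [ 0.4362 -0.2012  0.0705] [ 435.6 -199. ]
tube ((368.3114013671875, -322.5368347167969), (111.482666015625, 18.355880737304688), 46.861942291259766) axis [0.67290031 0.73973318] mid [ 0.3672453  -0.32148747] len 0.11137611403802228 perp mid
```

View pics/tray2.png

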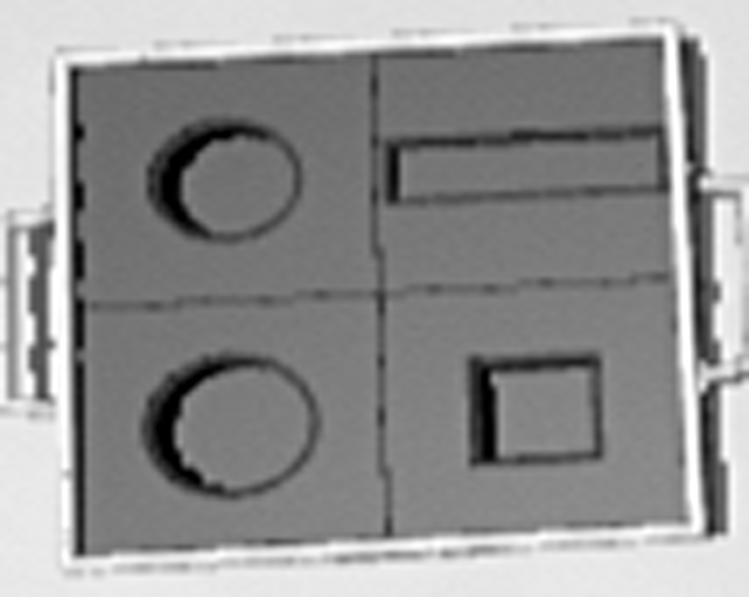

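```bash
cat > plan.py <<'E'
import sys,numpy as np
from scipy.spatial.transform import Rotation as R
from bench import readout
def go(*W):
    """each W: x,y,z mm world, closing deg -> tool shift + rotvec from present pose"""
    o=readout.get_obs(); w,x,y,z=o["eef_rot"]; A=R.from_quat([x,y,z,w]); p=o["eef_pos"]*1000
    cl=np.degrees(np.arctan2(*A.apply([0,1,0])[1::-1]))
    print("t %.2f"%o["time_s"],"eef",p.round(1),"closing %.1f"%cl,"F",o["wrist_force"].round(1),"open %.3f"%o["opening"],"gf %.1f"%o["grasp_force"])
    for X,Y,Z,a in W:
        a=(a-cl+90)%180-90+cl   # nearest half turn
        t=np.radians(a); yt=np.array([np.cos(t),np.sin(t),0]); zt=np.array([0,0,-1.]); B=R.from_matrix(np.c_[np.cross(yt,zt),yt,zt])
        print((X,Y,Z,round(a,1)),"shift",A.inv().apply(np.array([X,Y,Z])-p).round(1),"rot",(A.inv()*B).as_rotvec().round(3))
if __name__=="__main__": go(*[tuple(map(float,s.split(","))) for s in sys.argv[1:]])
E
python3 plan.py 624,-262.3,190,90 624,-262.3,110,90 624,-262.3,52,90
```

```text
t 0.60 eef [137.7 558.3 250.3] closing 76.1 F [-0.7  0.2  1.4] open 1.000 gf 0.0
(624.0, -262.3, 190.0, np.float64(90.0)) shift [-668.7 -680.2   60.3] rot [-0.     0.    -0.242]
(624.0, -262.3, 110.0, np.float64(90.0)) shift [-668.7 -680.2  140.3] rot [-0.     0.    -0.242]
(624.0, -262.3, 52.0, np.float64(90.0)) shift [-668.7 -680.2  198.3] rot [-0.     0.    -0.242]
```

>>> play_rows(xyz=[[-40, -40, 0], [-80, -80, 0], [-669, -680, 60], [-669, -680, 60], [-669, -680, 60], [-669, -680, 60], [-669, -680, 60], [-669, -680, 60], [-669, -680, 60], [-669, -680, 60]], rot=[[0, 0, 0], [0, 0, 0], [0, 0, -0.24], [0, 0, -0.24], [0, 0, -0.24], [0, 0, -0.24], [0, 0, -0.24], [0, 0, -0.24], [0, 0, -0.24], [0, 0, -0.24]], grip=[1, 1, 1, 1, 1, 1, 1, 1, 1, 1])

```text
time_s: 1.85
eef_pos: [0.4476, 0.0366, 0.2156]
eef_rot: [0.001, 0.001, 1.0, 0.0]
wrist_force: [1.6, 1.5, -0.6]
opening: 0.999
grasp_force: 0.0
```

```bash
python3 plan.py 624,-262.3,190,90 624,-262.3,110,90 624,-262.3,52,90
```

```text
t 1.85 eef [447.6  36.6 215.6] closing 89.9 F [ 1.6  1.5 -0.6] open 0.999 gf 0.0
(624.0, -262.3, 190.0, np.float64(90.0)) shift [-177.1 -298.5   25.9] rot [ 0.     0.001 -0.002]
(624.0, -262.3, 110.0, np.float64(90.0)) shift [-177.  -298.5  105.9] rot [ 0.     0.001 -0.002]
(624.0, -262.3, 52.0, np.float64(90.0)) shift [-176.9 -298.5  163.9] rot [ 0.     0.001 -0.002]
```

>>> play_rows(xyz=[[-177, -298, 26], [-177, -298, 26], [-177, -298, 26], [-177, -298, 26], [-177, -298, 26], [-177, -298, 26], [-177, -298, 40], [-177, -298, 80], [-177, -298, 96], [-177, -298, 96]], rot=[[0, 0, 0], [0, 0, 0], [0, 0, 0], [0, 0, 0], [0, 0, 0], [0, 0, 0], [0, 0, 0], [0, 0, 0], [0, 0, 0], [0, 0, 0]], grip=[1, 1, 1, 1, 1, 1, 1, 1, 1, 1])

```text
time_s: 3.1
eef_pos: [0.6219, -0.2582, 0.1177]
eef_rot: [-0.002, 0.001, 1.0, 0.001]
wrist_force: [0.4, 0.5, 0.7]
opening: 0.995
grasp_force: 0.0
```

```bash
python3 - <<'E'
from bench import vision
import cv2
from h import *
c=vision.camera("side"); print(proj(c,[[.624,-.2623,.066],[.624,-.2623,.12]]))
cv2.imwrite("pics/s1.png",cv2.resize(c["color"][130:280,310:490],None,fx=4,fy=4,interpolation=cv2.INTER_CUBIC)[...,::-1])
E
python3 plan.py 624,-262.3,52,90
```

```text
[[398.48041193 230.52328919]
 [399.98197633 211.21178272]]
t 3.15 eef [ 623.  -258.9  119.5] closing 89.9 F [ 1.  -0.7 -0.5] open 1.003 gf 0.0
(624.0, -262.3, 52.0, np.float64(90.0)) shift [-1.  -3.4 67.5] rot [ 0.    -0.    -0.001]
```

View pics/s1.png

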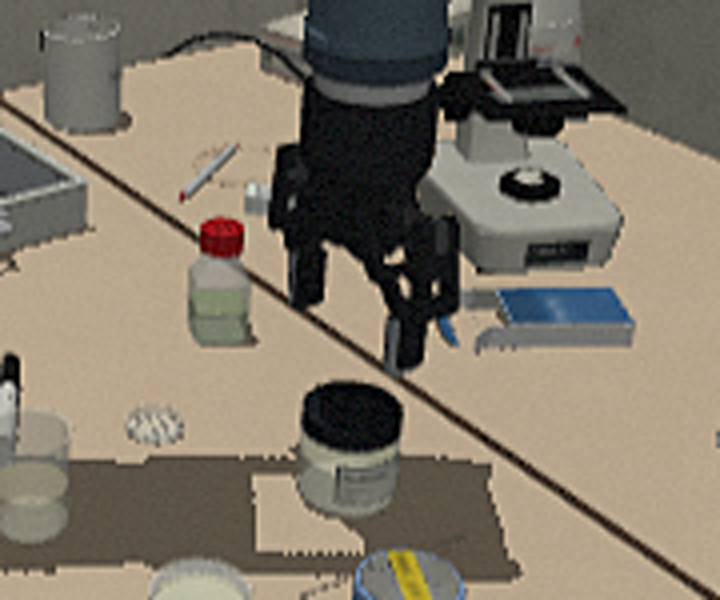

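The side crop shows the open fingertips (305,305) and (403,370) straddling the jar lid, which is at (352,410). Descending.

>>> play_rows(xyz=[[0, -1, 20], [0, -1, 45], [0, -1, 68], [0, -1, 68], [0, -1, 68], [0, -1, 68], [0, -1, 68], [0, -1, 68], [0, -1, 68], [0, -1, 68]], rot=[[0, 0, 0], [0, 0, 0], [0, 0, 0], [0, 0, 0], [0, 0, 0], [0, 0, 0], [0, 0, 0], [0, 0, 0], [0, 0, 0], [0, 0, 0]], grip=[1, 1, 1, 1, 0.5, 0.5, 0.5, 0.5, 0.5, 0.5])

```text
time_s: 4.4
eef_pos: [0.6244, -0.2615, 0.0533]
eef_rot: [0.002, 0.001, 1.0, -0.001]
wrist_force: [0.6, -0.9, 6.3]
opening: 0.684
grasp_force: 65.3
```

```bash
python3 plan.py 624,-262.3,150,90 450.6,356.1,150,90; python3 - <<'E'
from bench import vision
from h import *
c=vision.camera("top");P=cloud(c)
cv2.imwrite("pics/t1.png",cv2.resize(c["color"][120:260,290:470],None,fx=4,fy=4,interpolation=cv2.INTER_CUBIC)[...,::-1])
E
```

```text
t 4.40 eef [ 624.4 -261.5   53.3] closing 89.9 F [ 0.6 -0.9  6.3] open 0.684 gf 65.3
(624.0, -262.3, 150.0, np.float64(90.0)) shift [  0.1  -1.  -96.7] rot [-0.002  0.003 -0.002]
(450.6, 356.1, 150.0, np.float64(90.0)) shift [174.6 617.1 -98.5] rot [-0.002  0.003 -0.002]
```

>>> play_rows(xyz=[[0, 0, -30], [0, 0, -80], [20, 50, -110], [174, 618, -110], [174, 618, -110], [174, 618, -110], [174, 618, -110], [174, 618, -110], [174, 618, -110], [174, 618, -110]], rot=[[0, 0, 0], [0, 0, 0], [0, 0, 0], [0, 0, 0], [0, 0, 0], [0, 0, 0], [0, 0, 0], [0, 0, 0], [0, 0, 0], [0, 0, 0]], grip=[0.5, 0.5, 0.5, 0.5, 0.5, 0.5, 0.5, 0.5, 0.5, 0.5])

```text
time_s: 5.7
eef_pos: [0.4884, 0.2137, 0.1614]
eef_rot: [0.0, 0.001, 1.0, 0.0]
wrist_force: [0.8, 0.3, -1.8]
opening: 0.687
grasp_force: 65.0
```

```bash
python3 plan.py  451,356.8,163,93.5 451,356.8,66,93.5
```

```text
t 5.70 eef [488.4 213.7 161.4] closing 89.9 F [ 0.8  0.3 -1.8] open 0.687 gf 65.0
(451.0, 356.8, 163.0, np.float64(93.5)) shift [ 37.7 143.1  -1.6] rot [ 0.     0.    -0.063]
(451.0, 356.8, 66.0, np.float64(93.5)) shift [ 37.7 143.1  95.4] rot [ 0.     0.    -0.063]
```

>>> play_rows(xyz=[[38, 143, 0], [38, 143, 0], [38, 143, 0], [38, 143, 20], [38, 143, 40], [38, 143, 50], [38, 143, 50], [38, 143, 50], [38, 143, 50], [38, 143, 50]], rot=[[0, 0, 0], [0, 0, 0], [0, 0, 0], [0, 0, 0], [0, 0, 0], [0, 0, 0], [0, 0, 0], [0, 0, 0], [0, 0, 0], [0, 0, 0]], grip=[0.5, 0.5, 0.5, 0.5, 0.5, 0.5, 0.5, 0.5, 0.5, 0.5])

```text
time_s: 6.95
eef_pos: [0.4521, 0.355, 0.1119]
eef_rot: [0.0, 0.001, 1.0, 0.0]
wrist_force: [-0.2, 0.2, -0.8]
opening: 0.688
grasp_force: 65.1
```

```bash
python3 plan.py 451,356.8,66,90
```

```text
t 6.95 eef [452.1 355.  111.9] closing 89.9 F [-0.2  0.2 -0.8] open 0.688 gf 65.1
(451.0, 356.8, 66.0, np.float64(90.0)) shift [ 1.1  1.7 45.9] rot [ 0.     0.001 -0.002]
```

>>> play_rows(xyz=[[1, 2, 10], [1, 2, 18], [1, 2, 25], [1, 2, 31], [1, 2, 36], [1, 2, 40], [1, 2, 43], [1, 2, 45], [1, 2, 45], [1, 2, 45]], rot=[[0, 0, 0], [0, 0, 0], [0, 0, 0], [0, 0, 0], [0, 0, 0], [0, 0, 0], [0, 0, 0], [0, 0, 0], [0, 0, 0], [0, 0, 0]], grip=[0.5, 0.5, 0.5, 0.5, 0.5, 0.5, 0.5, 0.5, 0.5, 0.5])

```text
time_s: 8.2
eef_pos: [0.4508, 0.357, 0.0665]
eef_rot: [0.0, 0.001, 1.0, 0.0]
wrist_force: [-0.0, 1.2, -1.4]
opening: 0.682
grasp_force: 65.1
```

>>> play_rows(xyz=[[0, 0, 1], [0, 0, 2], [0, 0, 2], [0, 0, 2], [0, 0, 2], [0, 0, 2], [0, 0, 2], [0, 0, -10], [0, 0, -50], [0, 0, -100]], rot=[[0, 0, 0], [0, 0, 0], [0, 0, 0], [0, 0, 0], [0, 0, 0], [0, 0, 0], [0, 0, 0], [0, 0, 0], [0, 0, 0], [0, 0, 0]], grip=[0.5, 0.5, 0.5, 0.9, 0.9, 0.9, 0.9, 0.9, 0.9, 0.9])

```text
time_s: 9.45
eef_pos: [0.45, 0.3566, 0.1671]
eef_rot: [-0.001, 0.001, 1.0, -0.0]
wrist_force: [0.2, 1.1, 0.9]
opening: 0.903
grasp_force: 0.0
```

```bash
python3 plan.py 568,-44,185,73 668.8,-48.5,185,73 668.8,-48.5,115,73; python3 - <<'E'
from bench import vision
from h import *
c=vision.camera("side")
cv2.imwrite("pics/s2.png",np.hstack([cv2.resize(c["color"][130:220,210:340],(520,360),interpolation=cv2.INTER_CUBIC),cv2.resize(c["color"][177:223,348,None] if 0 else c["color"][178:222,345:385],(272,360),interpolation=cv2.INTER_CUBIC)])[...,::-1])
E
```

```text
t 9.45 eef [450.  356.6 167.1] closing 89.9 F [0.2 1.1 0.9] open 0.903 gf 0.0
(568.0, -44.0, 185.0, np.float64(73.0)) shift [-118.7 -400.4  -17.7] rot [-0.001 -0.002  0.295]
(668.8, -48.5, 185.0, np.float64(73.0)) shift [-219.5 -404.7  -17.9] rot [-0.001 -0.002  0.295]
(668.8, -48.5, 115.0, np.float64(73.0)) shift [-219.6 -404.6   52.1] rot [-0.001 -0.002  0.295]
```

View pics/s2.png

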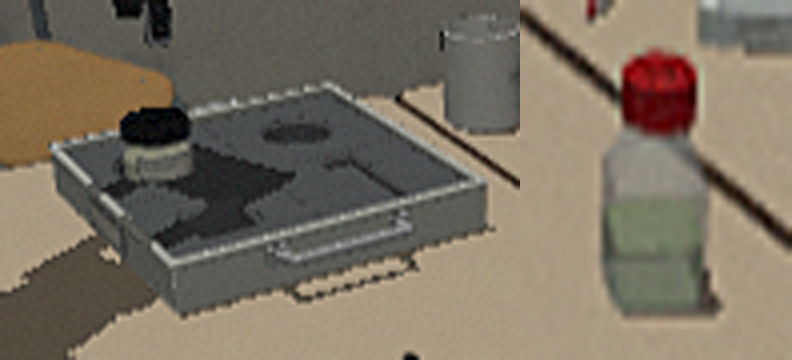

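The jar stands in its recess, at (155,140) in the crop. The square bottle shows a broad front face (618–705) and a narrow left face (603–618), so its yaw is about 73°, which agrees with the top view.

>>> play_rows(xyz=[[-220, -405, -15], [-220, -405, -15], [-220, -405, -15], [-220, -405, -15], [-220, -405, -15], [-220, -405, -15], [-220, -405, -15], [-220, -405, -15], [-220, -405, 10], [-220, -405, 45]], rot=[[0, 0, 0.295], [0, 0, 0.295], [0, 0, 0.295], [0, 0, 0.295], [0, 0, 0.295], [0, 0, 0.295], [0, 0, 0.295], [0, 0, 0.295], [0, 0, 0.295], [0, 0, 0.295]], grip=[0.9, 0.9, 0.9, 0.9, 0.9, 0.9, 0.9, 0.9, 0.9, 0.9])

```text
time_s: 10.75
eef_pos: [0.671, -0.0486, 0.1224]
eef_rot: [0.002, 0.148, 0.989, 0.0]
wrist_force: [0.6, -0.4, -0.4]
opening: 0.904
grasp_force: 0.0
```

```bash
python3 plan.py 668.8,-48.5,46,73
```

```text
t 10.75 eef [671.  -48.6 122.4] closing 73.0 F [ 0.6 -0.4 -0.4] open 0.904 gf 0.0
(668.8, -48.5, 46.0, np.float64(73.0)) shift [ 2.4 -0.6 76.4] rot [ 0.001  0.003 -0.   ]
```

>>> play_rows(xyz=[[2, 0, 20], [2, 0, 45], [2, 0, 70], [2, 0, 70], [2, 0, 70], [2, 0, 70], [2, 0, 70], [2, 0, 70], [2, 0, 70], [2, 0, 70]], rot=[[0, 0, 0], [0, 0, 0], [0, 0, 0], [0, 0, 0], [0, 0, 0], [0, 0, 0], [0, 0, 0], [0, 0, 0], [0, 0, 0], [0, 0, 0]], grip=[0.9, 0.9, 0.9, 0.9, 0.3, 0.3, 0.3, 0.3, 0.3, 0.3])

```text
time_s: 12.0
eef_pos: [0.6697, -0.0482, 0.0537]
eef_rot: [0.002, 0.148, 0.989, -0.0]
wrist_force: [-0.6, 0.1, 6.8]
opening: 0.485
grasp_force: 58.7
```

```bash
python3 plan.py 668.8,-48.5,150,73 459,220.9,150,93.5 
```

```text
t 12.00 eef [669.7 -48.2  53.7] closing 73.0 F [-0.6  0.1  6.8] open 0.485 gf 58.7
(668.8, -48.5, 150.0, np.float64(73.0)) shift [  0.4  -0.6 -96.3] rot [ 0.     0.004 -0.   ]
(459.0, 220.9, 150.0, np.float64(93.5)) shift [279.8 195.7 -97.3] rot [-0.     0.004 -0.358]
```

>>> play_rows(xyz=[[0, 0, -30], [0, 0, -80], [20, 15, -110], [279, 196, -110], [279, 196, -110], [279, 196, -110], [279, 196, -110], [279, 196, -110], [279, 196, -110], [279, 196, -90]], rot=[[0, 0, 0], [0, 0, 0], [0, 0, 0], [0, 0, -0.36], [0, 0, -0.36], [0, 0, -0.36], [0, 0, -0.36], [0, 0, -0.36], [0, 0, -0.36], [0, 0, -0.36]], grip=[0.3, 0.3, 0.3, 0.3, 0.3, 0.3, 0.3, 0.3, 0.3, 0.3])

```text
time_s: 13.25
eef_pos: [0.4602, 0.222, 0.1434]
eef_rot: [0.003, -0.033, 0.999, 0.0]
wrist_force: [-0.1, 0.3, -0.5]
opening: 0.482
grasp_force: 58.4
```

```bash
python3 plan.py  459.8,221.1,100,93.5  459.8,221.1,66,93.5; python3 - <<'E'
from bench import vision
from h import *
c=vision.camera("side")
cv2.imwrite("pics/s3.png",cv2.resize(c["color"][70:215,230:370],None,fx=4,fy=4,interpolation=cv2.INTER_CUBIC)[...,::-1])
E
```

```text
t 13.25 eef [460.2 222.  143.4] closing 93.7 F [-0.1  0.3 -0.5] open 0.482 gf 58.4
(459.8, 221.1, 100.0, np.float64(93.5)) shift [ 0.7 -0.9 43.4] rot [0.    0.006 0.004]
(459.8, 221.1, 66.0, np.float64(93.5)) shift [ 0.9 -0.9 77.4] rot [0.    0.006 0.004]
```

View pics/s3.png

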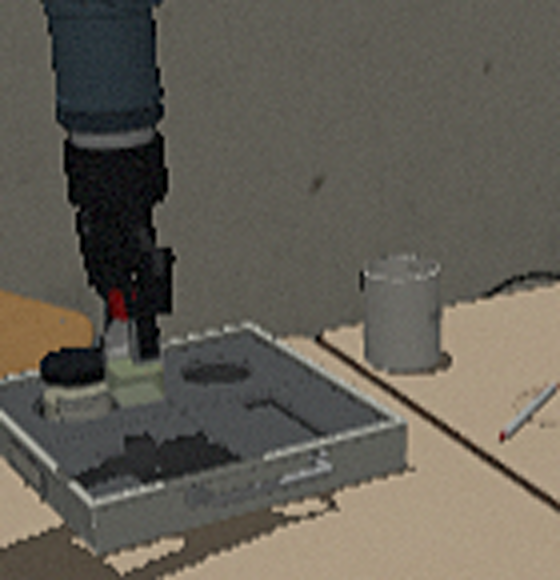

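The bottle hangs straight in the grip at (130,360), over the tray. Lowering.

>>> play_rows(xyz=[[1, -1, 20], [1, -1, 35], [1, -1, 45], [1, -1, 53], [1, -1, 59], [1, -1, 64], [1, -1, 68], [1, -1, 71], [1, -1, 73], [1, -1, 73]], rot=[[0, 0.006, 0], [0, 0.006, 0], [0, 0.006, 0], [0, 0.006, 0], [0, 0.006, 0], [0, 0.006, 0], [0, 0.006, 0], [0, 0.006, 0], [0, 0.006, 0], [0, 0.006, 0]], grip=[0.3, 0.3, 0.3, 0.3, 0.3, 0.3, 0.3, 0.3, 0.3, 0.3])

```text
time_s: 14.55
eef_pos: [0.4576, 0.2201, 0.0682]
eef_rot: [-0.003, -0.032, 0.999, -0.0]
wrist_force: [0.1, -0.3, -0.3]
opening: 0.48
grasp_force: 58.4
```

```bash
python3 plan.py  459.8,221.1,65.7,93.5
```

```text
t 14.55 eef [457.6 220.1  68.2] closing 93.6 F [ 0.1 -0.3 -0.3] open 0.480 gf 58.4
(459.8, 221.1, 65.7, np.float64(93.5)) shift [-2.3  0.9  2.5] rot [-0.    -0.006  0.002]
```

>>> play_rows(xyz=[[-1, 1, 1], [-1, 1, 2], [-1, 1, 3], [-1, 1, 3], [-1, 1, 3], [-1, 1, 3], [-1, 1, 3], [-1, 1, -10], [-1, 1, -50], [-1, 1, -100]], rot=[[0, -0.005, 0], [0, -0.005, 0], [0, -0.005, 0], [0, -0.005, 0], [0, -0.005, 0], [0, -0.005, 0], [0, -0.005, 0], [0, -0.005, 0], [0, -0.005, 0], [0, -0.005, 0]], grip=[0.3, 0.3, 0.3, 0.65, 0.65, 0.65, 0.65, 0.65, 0.65, 0.65])

```text
time_s: 15.8
eef_pos: [0.4584, 0.221, 0.1694]
eef_rot: [-0.001, -0.032, 1.0, -0.0]
wrist_force: [1.2, 0.7, -0.1]
opening: 0.65
grasp_force: 0.0
```

```bash
python3 plan.py 515.5,-444.6,190,90 515.5,-444.6,190,0; python3 - <<'E'
from bench import vision
from h import *
c=vision.camera("side")
cv2.imwrite("pics/s4.png",cv2.resize(c["color"][140:215,210:340],None,fx=5,fy=5,interpolation=cv2.INTER_CUBIC)[...,::-1])
E
```

```text
t 15.80 eef [458.4 221.  169.4] closing 93.6 F [ 1.2  0.7 -0.1] open 0.650 gf 0.0
(515.5, -444.6, 190.0, np.float64(90.0)) shift [ -14.9 -667.9  -20.5] rot [-0.    -0.003  0.063]
(515.5, -444.6, 190.0, np.float64(180.0)) shift [ -14.9 -667.9  -20.5] rot [ 0.002 -0.003 -1.508]
```

View pics/s4.png

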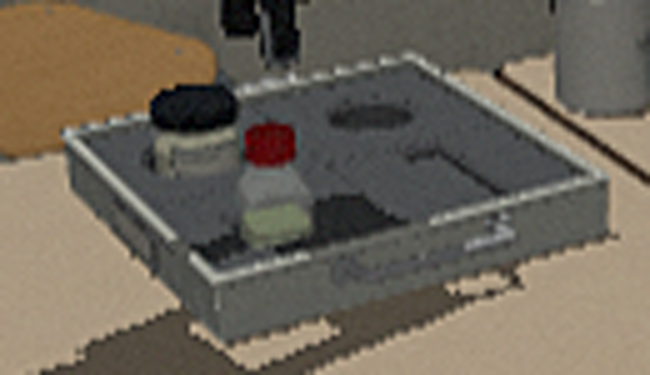

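>>> play_rows(xyz=[[-15, -668, -20], [-15, -668, -20], [-15, -668, -20], [-15, -668, -20], [-15, -668, -20], [-15, -668, -20], [-15, -668, -20], [-15, -668, -20], [-15, -668, -20], [-15, -668, -20]], rot=[[0, 0, 0.06], [0, 0, 0.06], [0, 0, 0.06], [0, 0, 0.06], [0, 0, 0.06], [0, 0, 0.06], [0, 0, 0.06], [0, 0, 0.06], [0, 0, 0.06], [0, 0, 0.06]], grip=[1, 1, 1, 1, 1, 1, 1, 1, 1, 1])

```text
time_s: 17.1
eef_pos: [0.5127, -0.4035, 0.188]
eef_rot: [-0.0, -0.001, 1.0, -0.0]
wrist_force: [1.3, 0.1, 0.1]
opening: 1.0
grasp_force: 0.0
```

```bash
python3 plan.py 515.5,-444,140,90 515.5,-444,58,90
```

```text
t 17.10 eef [ 512.7 -403.5  188. ] closing 90.2 F [1.3 0.1 0.1] open 1.000 gf 0.0
(515.5, -444.0, 140.0, np.float64(90.0)) shift [ -2.7 -40.5  48. ] rot [-0.001 -0.     0.003]
(515.5, -444.0, 58.0, np.float64(90.0)) shift [ -2.7 -40.4 130. ] rot [-0.001 -0.     0.003]
```

>>> play_rows(xyz=[[-2, -38, 0], [-2, -38, 20], [-2, -38, 50], [-2, -38, 50], [-2, -38, 50], [-2, -38, 50], [-2, -38, 50], [-2, -38, 50], [-2, -38, 50], [-2, -38, 50]], rot=[[0, 0, 0], [0, 0, 0], [0, 0, 0], [0, 0, 0], [0, 0, 0], [0, 0, 0], [0, 0, 0], [0, 0, 0], [0, 0, 0], [0, 0, 0]], grip=[1, 1, 1, 1, 1, 1, 1, 1, 1, 1])

```text
time_s: 18.35
eef_pos: [0.5147, -0.4393, 0.137]
eef_rot: [-0.001, -0.002, 1.0, -0.0]
wrist_force: [0.1, -0.3, 0.7]
opening: 0.997
grasp_force: 0.0
```

```bash
python3 plan.py 515.5,-444,58,90
```

```text
t 18.35 eef [ 514.7 -439.3  137. ] closing 90.2 F [ 0.1 -0.3  0.7] open 0.997 gf 0.0
(515.5, -444.0, 58.0, np.float64(90.0)) shift [-0.9 -4.7 79. ] rot [-0.    -0.001  0.003]
```

>>> play_rows(xyz=[[-1, -4, 10], [-1, -4, 35], [-1, -4, 60], [-1, -4, 79], [-1, -4, 79], [-1, -4, 79], [-1, -4, 79], [-1, -4, 79], [-1, -4, 79], [-1, -4, 79]], rot=[[0, 0, 0], [0, 0, 0], [0, 0, 0], [0, 0, 0], [0, 0, 0], [0, 0, 0], [0, 0, 0], [0, 0, 0], [0, 0, 0], [0, 0, 0]], grip=[1, 1, 1, 1, 1, 0.4, 0.4, 0.4, 0.4, 0.4])

```text
time_s: 19.6
eef_pos: [0.5163, -0.444, 0.0597]
eef_rot: [0.0, -0.002, 1.0, -0.001]
wrist_force: [-1.4, 1.1, 6.0]
opening: 0.593
grasp_force: 62.2
```

```bash
python3 plan.py 515.5,-444,170,90 586.6,364.9,170,90
```

```text
t 19.60 eef [ 516.3 -444.    59.7] closing 90.2 F [-1.4  1.1  6. ] open 0.593 gf 62.2
(515.5, -444.0, 170.0, np.float64(90.0)) shift [   0.8   -0.2 -110.3] rot [-0.002  0.001  0.003]
(586.6, 364.9, 170.0, np.float64(90.0)) shift [ -72.9  808.4 -111.9] rot [-0.002  0.001  0.003]
```

>>> play_rows(xyz=[[0, 0, -30], [0, 0, -80], [0, 30, -120], [-30, 808, -120], [-30, 808, -120], [-30, 808, -120], [-30, 808, -120], [-30, 808, -120], [-30, 808, -120], [-30, 808, -120]], rot=[[0, 0, 0], [0, 0, 0], [0, 0, 0], [0, 0, 0], [0, 0, 0], [0, 0, 0], [0, 0, 0], [0, 0, 0], [0, 0, 0], [0, 0, 0]], grip=[0.4, 0.4, 0.4, 0.4, 0.4, 0.4, 0.4, 0.4, 0.4, 0.4])

```text
time_s: 20.85
eef_pos: [0.5308, 0.026, 0.1781]
eef_rot: [-0.0, -0.001, 1.0, -0.0]
wrist_force: [1.2, -0.8, -1.9]
opening: 0.59
grasp_force: 62.7
```

```bash
python3 plan.py 587.1,365,175,90
```

```text
t 20.85 eef [530.8  26.  178.1] closing 90.2 F [ 1.2 -0.8 -1.9] open 0.590 gf 62.7
(587.1, 365.0, 175.0, np.float64(90.0)) shift [-57.3 338.8   3.1] rot [-0.    -0.     0.003]
```

>>> play_rows(xyz=[[-57, 339, 0], [-57, 339, 0], [-57, 339, 0], [-57, 339, 0], [-57, 339, 0], [-57, 339, 0], [-57, 339, 20], [-57, 339, 40], [-57, 339, 50], [-57, 339, 50]], rot=[[0, 0, 0], [0, 0, 0], [0, 0, 0], [0, 0, 0], [0, 0, 0], [0, 0, 0], [0, 0, 0], [0, 0, 0], [0, 0, 0], [0, 0, 0]], grip=[0.4, 0.4, 0.4, 0.4, 0.4, 0.4, 0.4, 0.4, 0.4, 0.4])

```text
time_s: 22.1
eef_pos: [0.5863, 0.3617, 0.1261]
eef_rot: [-0.002, -0.001, 1.0, -0.001]
wrist_force: [-0.2, 0.1, -1.3]
opening: 0.593
grasp_force: 62.8
```

```bash
python3 plan.py 587.1,365,72,90
```

```text
t 22.10 eef [586.3 361.7 126.1] closing 90.1 F [-0.2  0.1 -1.3] open 0.593 gf 62.8
(587.1, 365.0, 72.0, np.float64(90.0)) shift [-1.   3.4 54.1] rot [-0.001 -0.004  0.002]
```

>>> play_rows(xyz=[[-1, 3, 10], [-1, 3, 20], [-1, 3, 28], [-1, 3, 34], [-1, 3, 40], [-1, 3, 45], [-1, 3, 49], [-1, 3, 52], [-1, 3, 52], [-1, 3, 52]], rot=[[0, 0, 0], [0, 0, 0], [0, 0, 0], [0, 0, 0], [0, 0, 0], [0, 0, 0], [0, 0, 0], [0, 0, 0], [0, 0, 0], [0, 0, 0]], grip=[0.4, 0.4, 0.4, 0.4, 0.4, 0.4, 0.4, 0.4, 0.4, 0.4])

```text
time_s: 23.35
eef_pos: [0.5881, 0.3662, 0.0761]
eef_rot: [-0.0, -0.002, 1.0, 0.0]
wrist_force: [0.7, -0.5, -2.1]
opening: 0.6
grasp_force: 62.8
```

```bash
python3 plan.py 587.1,365,71.5,90
```

```text
t 23.35 eef [588.1 366.2  76.1] closing 90.2 F [ 0.7 -0.5 -2.1] open 0.600 gf 62.8
(587.1, 365.0, 71.5, np.float64(90.0)) shift [ 1.  -1.2  4.6] rot [ 0.    -0.001  0.003]
```

>>> play_rows(xyz=[[0, -1, 2], [0, -1, 3], [0, -1, 4], [0, -1, 4], [0, -1, 4], [0, -1, 4], [0, -1, 4], [0, -1, 4], [0, -1, 4], [0, -1, 4]], rot=[[0, 0, 0], [0, 0, 0], [0, 0, 0], [0, 0, 0], [0, 0, 0], [0, 0, 0], [0, 0, 0], [0, 0, 0], [0, 0, 0], [0, 0, 0]], grip=[0.4, 0.4, 0.4, 0.4, 0.4, 0.4, 0.4, 0.4, 0.4, 0.4])

```text
time_s: 24.6
eef_pos: [0.588, 0.3652, 0.0719]
eef_rot: [-0.0, -0.002, 1.0, -0.0]
wrist_force: [-0.4, -0.3, -0.8]
opening: 0.593
grasp_force: 62.8
```

```bash
python3 plan.py 587.1,365,71.5,90
```

```text
t 24.60 eef [588.  365.2  71.9] closing 90.2 F [-0.4 -0.3 -0.8] open 0.593 gf 62.8
(587.1, 365.0, 71.5, np.float64(90.0)) shift [ 0.9 -0.2  0.4] rot [-0.    -0.001  0.003]
```

>>> play_rows(xyz=[[0, 0, 0.5], [0, 0, 0.5], [0, 0, 0.5], [0, 0, 0.5], [0, 0, 0.5], [0, 0, 0.5], [0, 0, -10], [0, 0, -50], [0, 0, -100], [0, 0, -130]], rot=[[0, 0, 0], [0, 0, 0], [0, 0, 0], [0, 0, 0], [0, 0, 0], [0, 0, 0], [0, 0, 0], [0, 0, 0], [0, 0, 0], [0, 0, 0]], grip=[0.4, 0.4, 0.8, 0.8, 0.8, 0.8, 0.8, 0.8, 0.8, 0.8])

```text
time_s: 25.85
eef_pos: [0.5892, 0.3657, 0.2061]
eef_rot: [0.002, -0.002, 1.0, 0.001]
wrist_force: [0.6, -0.2, -0.3]
opening: 0.8
grasp_force: 0.0
```

```bash
python3 plan.py 368,-321.5,150,137.5 368,-321.5,150,-42.5; python3 - <<'E'
from bench import vision
from h import *
c=vision.camera("side")
cv2.imwrite("pics/s5.png",cv2.resize(c["color"][130:215,210:340],None,fx=5,fy=5,interpolation=cv2.INTER_CUBIC)[...,::-1])
P=np.nanmean([cloud(vision.camera("top")) for _ in range(8)],0)
q=P[228:262,380:420].reshape(-1,3); q=q[q[:,2]>.009]; r=cv2.minAreaRect((q[:,:2]*1000).astype(np.float32)); c=q[:,:2].mean(0); w,V=np.linalg.eigh(np.cov((q[:,:2]-c).T)); d=V[:,1]; s=(q[:,:2]-c)@d
print(r,np.degrees(np.arctan2(d[1],d[0])),c+d*(s.max()+s.min())/2,np.ptp(s))
E
```

```text
t 25.85 eef [589.2 365.7 206.1] closing 90.2 F [ 0.6 -0.2 -0.3] open 0.800 gf 0.0
(368.0, -321.5, 150.0, np.float64(137.5)) shift [ 223.6 -686.6   54.2] rot [ 0.     0.004 -0.826]
(368.0, -321.5, 150.0, np.float64(137.5)) shift [ 223.6 -686.6   54.2] rot [ 0.     0.004 -0.826]
((368.1858825683594, -322.2731628417969), (111.06953430175781, 18.3773193359375), 47.464439392089844) 47.657979742446244 [ 0.36728932 -0.32143911] 0.1110419015357886
```

View pics/s5.png

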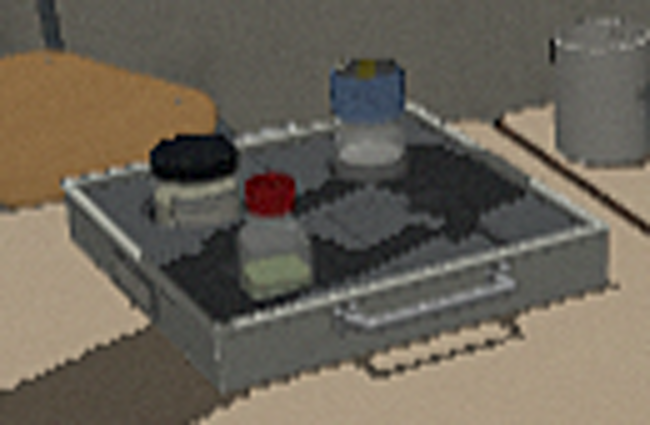

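The three bottles stand in their recesses: jar (195,180), square bottle (270,235), round bottle (368,115). Next is the tube, with the last joint turned the other way to stay within range.

>>> play_rows(xyz=[[20, -62, 0], [40, -124, 0], [60, -186, 0], [80, -248, 0], [100, -310, 0], [120, -372, 0], [140, -430, 0], [160, -490, 0], [180, -550, 0], [200, -610, 0]], rot=[[0, 0, 0.17], [0, 0, 0.34], [0, 0, 0.51], [0, 0, 0.68], [0, 0, 0.85], [0, 0, 1.02], [0, 0, 1.19], [0, 0, 1.36], [0, 0, 1.53], [0, 0, 1.7]], grip=[0.8, 0.7, 0.7, 0.7, 0.7, 0.7, 0.7, 0.7, 0.7, 0.7])

```text
time_s: 27.55
eef_pos: [0.3942, -0.2309, 0.2017]
eef_rot: [-0.0, 0.752, 0.659, -0.0]
wrist_force: [0.5, 0.7, 0.5]
opening: 0.7
grasp_force: 0.0
```

```bash
python3 plan.py 368.5,-321.5,150,-42.5 368.5,-321.5,80,-42.5
```

```text
t 27.55 eef [ 394.2 -230.9  201.7] closing -7.5 F [0.5 0.7 0.5] open 0.700 gf 0.0
(368.5, -321.5, 150.0, np.float64(-42.5)) shift [-93.2 -13.5  51.7] rot [-0.001  0.     0.61 ]
(368.5, -321.5, 80.0, np.float64(-42.5)) shift [-93.2 -13.4 121.7] rot [-0.001  0.     0.61 ]
```

>>> play_rows(xyz=[[-93, -13, 0], [-93, -13, 20], [-93, -13, 50], [-93, -13, 80], [-93, -13, 110], [-93, -13, 120], [-93, -13, 120], [-93, -13, 120], [-93, -13, 120], [-93, -13, 120]], rot=[[0, 0, 0.17], [0, 0, 0.34], [0, 0, 0.51], [0, 0, 0.61], [0, 0, 0.61], [0, 0, 0.61], [0, 0, 0.61], [0, 0, 0.61], [0, 0, 0.61], [0, 0, 0.61]], grip=[0.7, 0.7, 0.7, 0.7, 0.7, 0.7, 0.7, 0.7, 0.7, 0.7])

```text
time_s: 28.8
eef_pos: [0.371, -0.3204, 0.0829]
eef_rot: [0.001, 0.914, 0.405, -0.0]
wrist_force: [0.2, 0.3, -0.1]
opening: 0.7
grasp_force: 0.0
```

```bash
python3 plan.py 368.5,-321.5,26,-42.5; python3 - <<'E'
from bench import vision
from h import *
c=vision.camera("side")
print(proj(c,[[.3682,-.322,.0105],[.3682+.056*.676,-.322+.056*.737,.0105],[.3685,-.3215,.0]])-[250,190])
cv2.imwrite("pics/s6.png",cv2.resize(c["color"][190:340,250:400],None,fx=4,fy=4,interpolation=cv2.INTER_CUBIC)[...,::-1])
E
```

```text
t 28.80 eef [ 371.  -320.4   82.9] closing -42.2 F [ 0.2  0.3 -0.1] open 0.700 gf 0.0
(368.5, -321.5, 26.0, np.float64(-42.5)) shift [-2.4 -1.1 56.9] rot [0.001 0.001 0.006]
[[ 67.3144734  107.01128987]
 [ 73.85294716  90.64005245]
 [ 67.45949001 110.62826596]]
```

View pics/s6.png

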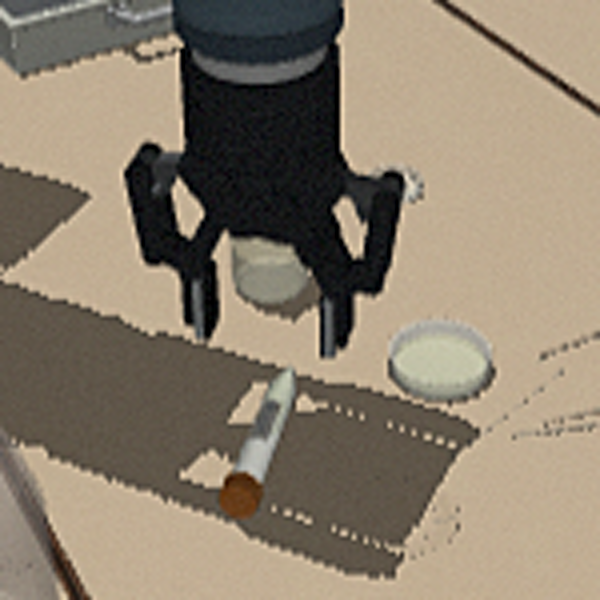

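Fingertips are at (205,335) and (330,352), straddling the tube (cap 240,495; tip 287,372). Descending and closing.

>>> play_rows(xyz=[[-2, -1, 20], [-2, -1, 35], [-2, -1, 47], [-2, -1, 54], [-2, -1, 58], [-2, -1, 58], [-2, -1, 58], [-2, -1, 58], [-2, -1, 58], [-2, -1, 58]], rot=[[0, 0, 0], [0, 0, 0], [0, 0, 0], [0, 0, 0], [0, 0, 0], [0, 0, 0], [0, 0, 0], [0, 0, 0], [0, 0, 0], [0, 0, 0]], grip=[0.7, 0.7, 0.7, 0.7, 0.6, 0.5, 0.4, 0.35, 0.35, 0.35])

```text
time_s: 30.1
eef_pos: [0.3685, -0.3209, 0.0242]
eef_rot: [-0.0, 0.914, 0.405, -0.0]
wrist_force: [-0.2, -0.3, -0.5]
opening: 0.348
grasp_force: 0.0
```

```bash
python3 plan.py 368.5,-321.5,24,-42.5
```

```text
t 30.10 eef [ 368.5 -320.9   24.2] closing -42.2 F [-0.2 -0.3 -0.5] open 0.348 gf 0.0
(368.5, -321.5, 24.0, np.float64(-42.5)) shift [-0.5  0.4  0.2] rot [-0.     0.001  0.006]
```

>>> play_rows(xyz=[[0, 0, 0], [0, 0, 0], [0, 0, 0], [0, 0, 0], [0, 0, 0], [0, 0, 0], [0, 0, 0], [0, 0, 0], [0, 0, 0], [0, 0, 0]], rot=[[0, 0, 0], [0, 0, 0], [0, 0, 0], [0, 0, 0], [0, 0, 0], [0, 0, 0], [0, 0, 0], [0, 0, 0], [0, 0, 0], [0, 0, 0]], grip=[0.3, 0.25, 0.1, 0.1, 0.1, 0.1, 0.1, 0.1, 0.1, 0.1])

```text
time_s: 31.35
eef_pos: [0.3686, -0.3209, 0.0242]
eef_rot: [-0.0, 0.914, 0.405, -0.0]
wrist_force: [0.2, -0.3, 5.4]
opening: 0.164
grasp_force: 58.9
```

```bash
python3 plan.py 368.5,-321.5,24,-42.5 368.5,-321.5,150,-42.5
```

```text
t 31.35 eef [ 368.6 -320.9   24.2] closing -42.2 F [ 0.2 -0.3  5.4] open 0.164 gf 58.9
(368.5, -321.5, 24.0, np.float64(-42.5)) shift [-0.5  0.4  0.2] rot [-0.001  0.001  0.006]
(368.5, -321.5, 150.0, np.float64(-42.5)) shift [  -0.6    0.3 -125.8] rot [-0.001  0.001  0.006]
```

>>> play_rows(xyz=[[0, 0, -30], [0, 0, -80], [0, 0, -130], [0, 0, -140], [0, 0, -140], [0, 0, -140], [0, 0, -140], [0, 0, -140], [0, 0, -140], [0, 0, -140]], rot=[[0, 0, 0], [0, 0, 0], [0, 0, 0], [0, 0, -0.15], [0, 0, -0.3], [0, 0, -0.45], [0, 0, -0.6], [0, 0, -0.75], [0, 0, -0.8], [0, 0, -0.8]], grip=[0.1, 0.1, 0.1, 0.1, 0.1, 0.1, 0.1, 0.1, 0.1, 0.1])

```text
time_s: 32.6
eef_pos: [0.3685, -0.3206, 0.1637]
eef_rot: [-0.001, 0.684, 0.729, -0.0]
wrist_force: [0.3, 0.5, -0.5]
opening: 0.166
grasp_force: 58.8
```

```bash
python3 plan.py 595.3,229.5,150,3.5; python3 - <<'E'
from bench import vision
from h import *
c=vision.camera("side")
cv2.imwrite("pics/s7.png",cv2.resize(c["color"][130:330,220:420],None,fx=3,fy=3,interpolation=cv2.INTER_CUBIC)[...,::-1])
E
```

```text
t 32.60 eef [ 368.5 -320.6  163.7] closing 3.6 F [ 0.3  0.5 -0.5] open 0.166 gf 58.8
(595.3, 229.5, 150.0, np.float64(3.5)) shift [534.6 261.2  13.6] rot [-0.001 -0.     0.002]
```

View pics/s7.png

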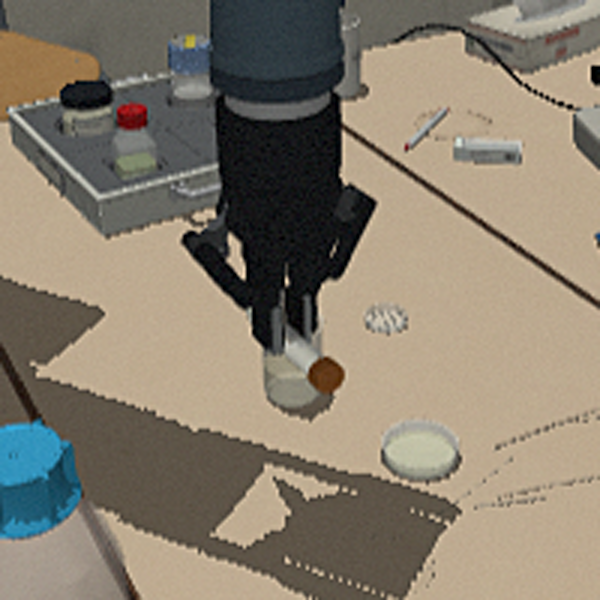

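The tube is held level below the fingers, cap at (325,375). Carrying it to the trough.

>>> play_rows(xyz=[[30, 15, 0], [534, 261, 0], [534, 261, 0], [534, 261, 0], [534, 261, 0], [534, 261, 0], [534, 261, 0], [534, 261, 0], [534, 261, 0], [534, 261, 0]], rot=[[0, 0, 0], [0, 0, 0], [0, 0, 0], [0, 0, 0], [0, 0, 0], [0, 0, 0], [0, 0, 0], [0, 0, 0], [0, 0, 0], [0, 0, 0]], grip=[0.1, 0.1, 0.1, 0.1, 0.1, 0.1, 0.1, 0.1, 0.1, 0.1])

```text
time_s: 33.9
eef_pos: [0.5955, 0.2309, 0.1636]
eef_rot: [-0.0, 0.684, 0.729, -0.0]
wrist_force: [1.3, -0.3, 0.2]
opening: 0.165
grasp_force: 58.7
```

```bash
python3 plan.py 595.3,229.5,80,3.5
```

```text
t 33.90 eef [595.5 230.9 163.6] closing 3.6 F [ 1.3 -0.3  0.2] open 0.165 gf 58.7
(595.3, 229.5, 80.0, np.float64(3.5)) shift [-1.4 -0.2 83.6] rot [-0.001  0.     0.002]
```

>>> play_rows(xyz=[[-1, 0, 40], [-1, 0, 70], [-1, 0, 85], [-1, 0, 93], [-1, 0, 98], [-1, 0, 102], [-1, 0, 105], [-1, 0, 107], [-1, 0, 107], [-1, 0, 107]], rot=[[0, 0, 0], [0, 0, 0], [0, 0, 0], [0, 0, 0], [0, 0, 0], [0, 0, 0], [0, 0, 0], [0, 0, 0], [0, 0, 0], [0, 0, 0]], grip=[0.1, 0.1, 0.1, 0.1, 0.1, 0.1, 0.1, 0.1, 0.1, 0.1])

```text
time_s: 35.15
eef_pos: [0.595, 0.2278, 0.057]
eef_rot: [-0.0, 0.684, 0.729, -0.0]
wrist_force: [0.2, -0.4, 0.6]
opening: 0.165
grasp_force: 58.7
```

```bash
python3 plan.py 595.3,229.5,55,3.5; python3 - <<'E'
from bench import vision
from h import *
c=vision.camera("side")
cv2.imwrite("pics/s8.png",cv2.resize(c["color"][110:210,240:340],None,fx=6,fy=6,interpolation=cv2.INTER_CUBIC)[...,::-1])
E
```

```text
t 35.15 eef [595.  227.8  57. ] closing 3.7 F [ 0.2 -0.4  0.6] open 0.165 gf 58.7
(595.3, 229.5, 55.0, np.float64(3.5)) shift [1.6 0.4 2. ] rot [-0.001 -0.     0.003]
```

View pics/s8.png

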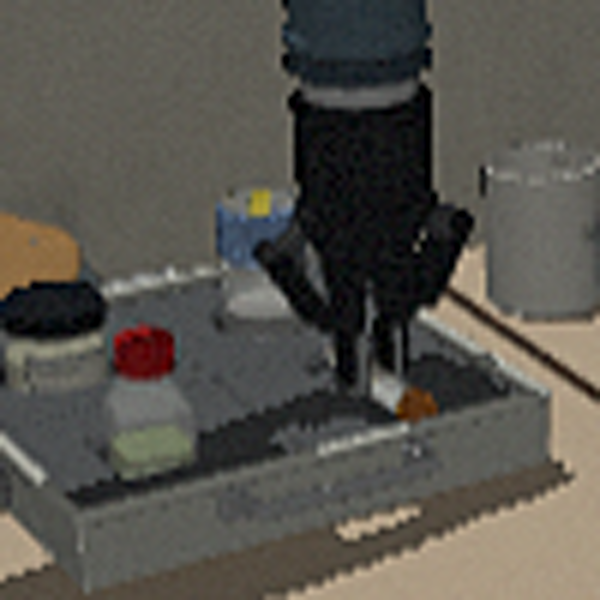

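The tube is over the trough, cap at (415,405), with no contact yet. Lowering in small steps.

>>> play_rows(xyz=[[1, 0, 0.5], [1, 0, 1], [1, 0, 1.5], [1, 0, 2], [1, 0, 2], [1, 0, 2.5], [1, 0, 2.5], [1, 0, 3], [1, 0, 3], [1, 0, 3]], rot=[[0, 0, 0], [0, 0, 0], [0, 0, 0], [0, 0, 0], [0, 0, 0], [0, 0, 0], [0, 0, 0], [0, 0, 0], [0, 0, 0], [0, 0, 0]], grip=[0.1, 0.1, 0.1, 0.1, 0.1, 0.1, 0.1, 0.1, 0.1, 0.1])

```text
time_s: 36.45
eef_pos: [0.5948, 0.2288, 0.0538]
eef_rot: [-0.0, 0.684, 0.729, -0.0]
wrist_force: [0.8, -0.4, -0.3]
opening: 0.168
grasp_force: 58.7
```

>>> play_rows(xyz=[[0, 0, 0.5], [0, 0, 1], [0, 0, 1], [0, 0, 1.5], [0, 0, 1.5], [0, 0, 2], [0, 0, 2], [0, 0, 2], [0, 0, 2], [0, 0, 2]], rot=[[0, 0, 0], [0, 0, 0], [0, 0, 0], [0, 0, 0], [0, 0, 0], [0, 0, 0], [0, 0, 0], [0, 0, 0], [0, 0, 0], [0, 0, 0]], grip=[0.1, 0.1, 0.1, 0.1, 0.1, 0.1, 0.1, 0.1, 0.1, 0.1])

```text
time_s: 37.7
eef_pos: [0.5948, 0.2288, 0.0519]
eef_rot: [-0.0, 0.684, 0.729, -0.0]
wrist_force: [0.2, -0.2, 0.7]
opening: 0.167
grasp_force: 58.7
```

>>> play_rows(xyz=[[0, 0, 0.5], [0, 0, 1], [0, 0, 1], [0, 0, 1.5], [0, 0, 1.5], [0, 0, 1.5], [0, 0, 1.5], [0, 0, 1.5], [0, 0, 1.5], [0, 0, 1.5]], rot=[[0, 0, 0], [0, 0, 0], [0, 0, 0], [0, 0, 0], [0, 0, 0], [0, 0, 0], [0, 0, 0], [0, 0, 0], [0, 0, 0], [0, 0, 0]], grip=[0.1, 0.1, 0.1, 0.1, 0.1, 0.1, 0.1, 0.1, 0.1, 0.1])

```text
time_s: 38.95
eef_pos: [0.5949, 0.2288, 0.0504]
eef_rot: [-0.0, 0.684, 0.729, -0.0]
wrist_force: [-0.2, -0.6, 0.4]
opening: 0.165
grasp_force: 58.8
```

>>> play_rows(xyz=[[0, 0, 0], [0, 0, 0], [0, 0, 0], [0, 0, 0], [0, 0, -2], [0, 0, -5], [0, 0, -10], [0, 0, -30], [0, 0, -70], [0, 0, -120]], rot=[[0, 0, 0], [0, 0, 0], [0, 0, 0], [0, 0, 0], [0, 0, 0], [0, 0, 0], [0, 0, 0], [0, 0, 0], [0, 0, 0], [0, 0, 0]], grip=[0.2, 0.23, 0.26, 0.28, 0.3, 0.35, 0.35, 0.35, 0.35, 0.35])

```text
time_s: 40.2
eef_pos: [0.5945, 0.2287, 0.1722]
eef_rot: [-0.001, 0.684, 0.729, -0.001]
wrist_force: [0.8, 0.1, 0.6]
opening: 0.349
grasp_force: 0.0
```

>>> play_rows(xyz=[[-62, 0, 0], [-124, 0, 0], [-186, 0, 0], [-248, 0, 0], [-300, 0, 0], [-300, 0, 0], [-300, 0, 0], [-300, 0, 0], [-300, 0, 0], [-300, 0, 0]], rot=[[0, 0, 0], [0, 0, 0], [0, 0, 0], [0, 0, 0], [0, 0, 0], [0, 0, 0], [0, 0, 0], [0, 0, 0], [0, 0, 0], [0, 0, 0]], grip=[0.5, 0.5, 0.5, 0.5, 0.5, 0.5, 0.5, 0.5, 0.5, 0.5])

```text
time_s: 41.45
eef_pos: [0.6142, -0.0696, 0.1704]
eef_rot: [-0.0, 0.684, 0.73, -0.0]
wrist_force: [0.3, 0.5, -0.6]
opening: 0.5
grasp_force: 0.0
```

```bash
python3 plan.py; python3 - <<'E'
from bench import vision
from h import *
L=[vision.camera("top") for _ in range(8)]; c=L[0]
P=np.nanmean([cloud(l) for l in L],0)
for n,x,y,z in (("jar",.4506,.3561,.078),("rb",.5863,.3644,.111),("sq",.4589,.2204,.101)):
    u,v=proj(c,[x,y,z])[0].astype(int); q=P[v-14:v+15,u-14:u+15].reshape(-1,3); q=q[np.isfinite(q[:,2])]; zt=np.percentile(q[:,2],95); t=q[q[:,2]>zt-.006]; print(n,zt.round(4),(t.mean(0)*1000).round(1))
h=cv2.cvtColor(c["color"],cv2.COLOR_RGB2HSV)
u,v=proj(c,[.5946,.2287,.036])[0].astype(int); q=P[v-12:v+13,u-25:u+26].reshape(-1,3); t=q[q[:,2]>.0405]
w,V=np.linalg.eigh(np.cov((t[:,:2]-t[:,:2].mean(0)).T)); print("tube",len(t),t.mean(0)*1000,np.percentile(t[:,2],95),np.degrees(np.arctan2(V[1,1],V[0,1])))
for n,a in (("beak",(348,208,378,236)),("mark",(300,192,348,226))):
    q=P[a[1]:a[3],a[0]:a[2]].reshape(-1,3); q=q[q[:,2]>.009]; zt=np.nanpercentile(q[:,2],95); t=q[q[:,2]>zt-.008]; print(n,t.mean(0).round(4))
g=c["color"][140:250,150:270]; cv2.imwrite("pics/fin.png",cv2.resize(g,None,fx=6,fy=5,interpolation=cv2.INTER_CUBIC)[...,::-1])
E
```

```text
t 41.45 eef [614.2 -69.6 170.4] closing 3.7 F [ 0.3  0.5 -0.6] open 0.500 gf 0.0
jar 0.0802 [450.6 355.   79.1]
rb 0.1125 [586.2 362.4 111.4]
sq 0.1016 [458.7 219.3 101.6]
tube 210 [594.77025542 197.135393    44.99982842] 0.04825194158243732 90.59516473311693
beak [ 0.4365 -0.2014  0.0705]
mark [ 0.3797 -0.0211  0.6344]
```

View pics/fin.png

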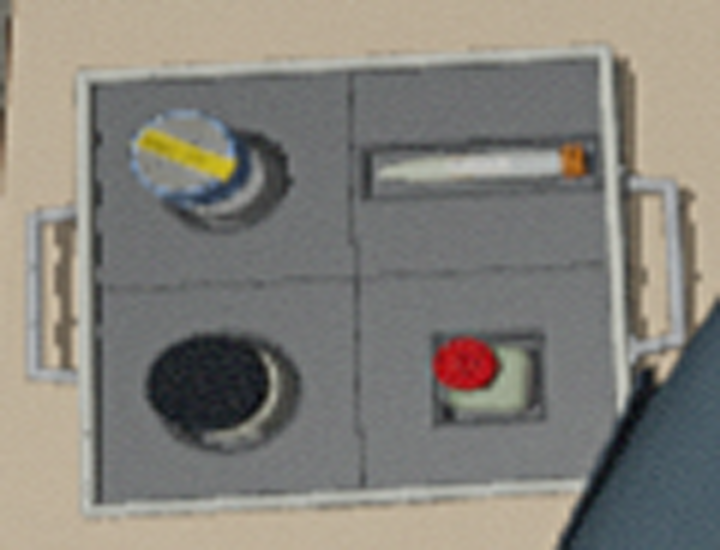

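All four samples are seated: tube x 375–585 within the trough at 365–597, and the cap heights match the recess floors. The beaker hasn't moved. The arm hides the marker here, but nothing went near it. Handing in.

```bash
python3 -c "
from bench import ctrl
print(ctrl.hand_in())"
```

```text
the job is handed in; nothing more can be done
None
```

I packed all four samples in their own foam recesses and handed the job in at about 42 s of robot time; the last check fitted the recess positions and heights, the beaker had not moved, and the arm hid the marker but never went near it.

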